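Lay a tall slotted panel down on the sanding board against its stop

ROBOT

A 6-joint arm with a two-finger parallel gripper is mounted at the origin on the work surface. World frame = base frame: x ahead of the robot, y to its left, z up, the work surface at z = 0. Lengths are in m, angles in rad, forces in N, time in s.
With the tool pointing down it reaches from about 0.35 to 0.775 m from the base axis. Payload 7.3 kg.
Tool frame: the origin (TCP) lies at the very end of the fingers, on their centre line; the grasp point (between the pads) lies 19 mm behind it; z points along the fingers, x is the direction in which the jaws open and shut, and the axes are right-handed (so a half turn about z gives the same grasp; the last joint's range is limited). The gripper opens to 92 mm and grips with 3 to 60 N. Pads are 19 mm wide; open, the fingers measure 130 mm over their backs; the gripper's body (75 mm by 190 mm) begins 47 mm behind the grasp point.
Start: joints at [0.971, 0.342, 1.524, -0, 1.275, -0.146], TCP at [0.23, 0.472, 0.227] pointing down, gripper open.
Joint ranges: [-2.53, 2.53], [-0.77, 2.02], [0.04, 2.7], [-1, 4.14], [0.28, 2.66], [-3.11, 3.11]. Speed limits (rad/s): [2.57, 2.57, 3.14, 3.14, 3.14, 3.14].

INTERFACE

Orientations are given as [roll, pitch, yaw] about the fixed x, y, z axes, in that order (R = Rz(yaw) Ry(pitch) Rx(roll)).
In Python, from cell import robot, read_camera, nets gives the robot as it stands. The module is installed in compiled form; this text tells all that it offers.
- The arm moves only by the tool carry_out, never from a script. Its arguments are lists of equal length, an entry for each row: "translation": the shift along the tool's x, y, z in m, a list of three; "turn": the turn, a rotation vector about the tool's x, y, z in rad, a list of three; "gripper": the gripper's target within -1 to 1 (shut at 1, half-way at 0, fully open at -1). A call has 1 to 10 rows; each row shifts and turns the commanded pose from where the row before left it, along the tool's axes as they then stand; what a row does not reach is not made up. A row lasts 1/10 s, in which the tool goes at most 50 mm and 8.59 degrees, less where a joint would pass 70% of its speed; a pose out of reach is approached as far as the arm can. A call with a gripper value outside its range is refused whole. The fingers move at their own pace and stop on an object; "squeeze" is the grip in N (left out, the last holds). Time passes only in rows, so rows that do not move let the fingers close. It gives the time, the measured TCP pose, the force and the opening at its end, in the units of the state.
- robot.observe(): the state, without advancing time (a new reading comes with each control period).
- read_camera(name): name is "scene" or "top" or "wrist"; returns a dict with "img" (384x512x3 uint8, red, green, blue), "fx", "fy", "cx", "cy" (pixels), "world_from_camera" (4x4, takes a point from camera to world coordinates). Camera axes: x right, y down, z forward; pixel columns grow to the right and rows downward; lengths in m; the calibration is good to about 2 mm. A picture is of the moment at which its call begins. There is no depth.
- robot.hand_in(): hands the job in, once; it reports no verdict.
Trained networks look in a picture, given as the dict that the camera call returned (one of the last four; its "shot" number tells which), for a name from the list of things; names that differ only in an ending like _2 or _b are one class to them, and where a whole thing is asked for, a point or a joint stands for the part that bears it (a point fixed in the world has none). Each returns a list of dicts, best first, with "score" (0 to 1); they miss things now and then, are a little off and sometimes report something else, mostly with a low value. They report only what shows in the picture. A call takes as long as a camera call. They do not tell look-alikes from the thing itself.
- nets.regions_of(picture, name): "region" (384x512 bool, what is visible of it) and "pixel" ([column, row] in pixels, amid what is visible of it).
- nets.tip_of(picture, name): "pixel" ([column, row] in pixels: a listed point, or the origin of a listed thing).
The state is a dict: "time": time; "qpos": joint angles; "qvel": joint speeds; "joint_efforts": joint torques, N m; "tool_pos": TCP position; "tool_rot": TCP orientation; "contact_force": force on the tool from outside, world axes, zero at the start; "torque": the same for the moment, N m; "opening": finger opening in m.
Only numpy, scipy, OpenCV 4.12 (cv2) and the standard library are available. Lean on these libraries where they do the work, as an engineer would, in place of code of your own. Each camera call takes 0.05 s, during which the arm holds its last target. There are 200 camera calls.

TASK

Lay the tall slotted MDF panel down flat on the sanding board, ready to sand: tip it over away from the stop strip and support it with the fingers all the way down so that it lands gently instead of dropping, then push it along the board until its foot is snug and square against the stop strip. Only push and support the panel, never pinch it, lift it off the board or carry it, and leave everything else where it is. Finish with the hand clear.

Things in the scene. Friction and masses are not known exactly. Their poses are not given: they have to be found in the camera images.
- board: Fixed plywood sanding board with blue top, 205 (x) x 320 (y) x 60 high, on the table. Along its +x edge runs a dark wooden stop strip, 20 thick, rising 16 above the blue top. Origin: centre of the underside; x points to the stop (roughly to the robot's right), z up. The top in front of the stop is 185 long: the panel, once against the stop, overhangs the edge by 45.
- stop_face (a point): Middle of the stop strip's face that looks along the board, at the level of the blue top (60 above the table). Axes as the board's. Lying as wanted, the panel's origin is 15 above this point.
- panel: Loose brown MDF panel standing on end on the board: 30 thick (x), 90 wide (y), 230 tall (z), 0.28-0.48 kg; four windows 46 x 20 between 60 and 170 up. Foot 5-20 from the stop and within 3 deg of square. Balances at 7 deg of tilt. Origin: centre of its foot; x towards the stop. Lying as wanted, x points up, z away from the stop. Its foot may slide to the stop while it is lowered.
- foot_edge (a point): Middle of the panel's foot edge away from the stop (15 along -x from the panel's origin): the edge on which it tips. It stays on the board's top all through.
- panel_top (a point): Centre of the panel's top end, 230 above its foot.
- cork_block: cork sanding block 90 x 50 x 32, lying on the board beside the panel; origin: centre of its underside (bystander: leave alone)
- wax_jar: small jar, diameter 48, height 55, yellow lid, standing on the board on the other side of the panel; origin: centre of its underside (bystander: leave alone)
- glue_bottle: white glue bottle, diameter 60, height 190, standing on the table; origin: centre of its underside (bystander: leave alone)
- pencil_cup: blue cup, diameter 80, height 100, on the table; origin: centre of its underside (bystander: leave alone)
- mallet: wooden mallet standing on its head (120 x 55 x 70) with the handle up, 270 high in all; origin: centre of its underside (bystander: leave alone)
- beech_block: pale wood block 70 x 45 x 120 high, on the table; origin: centre of its underside (bystander: leave alone)
- brush: bench brush lying flat on the table; origin: on its underside near mid-length (bystander: leave alone)
Things that resemble listed ones, but are neither listed nor needed, are in the scene too. Of the things that look like the panel, the middle-sized one is meant.

How it is judged:
At the end, for the whole second after the job is handed in: The panel lies flat on the board (within 0.08 rad) on the face that looked away from the stop, its foot within 6 mm of the stop strip's face and square to it within 0.07 rad, at rest (angle between panel's own x axis and vertical below 0.08 rad and x of panel in the frame of stop_face between -0.006 and 0.006 m and angle between the z axis of panel and the x axis of board, either way round below 0.07 rad and y of panel in the frame of board between -0.085 and 0.085 m and z of panel in the frame of board between 0.07 and 0.08 m and linear speed of panel below 0.02 m/s); the robot touches nothing.
It fails at once if the panel was dropped: it turned faster than 4 rad/s (let go less than about 20 mm above rest at its end is fine) (angular speed of panel above 4 rad/s).
It fails at once if the panel was lifted or carried: its tipping edge rose more than 15 mm off the board (height (world z) of foot_edge above 0.075 m).
It fails at once if the panel was pinched: more than 30 N between fingers and panel while it was not yet lying flat (contact force between the fingers and panel above 30 N and angle between panel's own x axis and vertical above 0.15 rad).
It fails at once if the panel was rammed against the stop: more than 70 N between fingers and panel (contact force between the fingers and panel above 70 N).
It fails at once if a bystander was moved more than 15 mm (distance of any of cork_block, wax_jar, glue_bottle, pencil_cup, mallet, beech_block, brush from where it was at the start of the episode above 0.015 m).
It also fails if it takes over 72 s, if anything falls off the work surface, if the arm or the gripper's body presses on something with over 40 N, if the wrist force passes 120 N, or if a joint passes its speed limit or range.

## Working session

There is one attempt and no reset: what is moved stays moved. The work goes in short steps, Python scripts to look and compute and a tool call to move; the robot and the scene stay as the last step left them, time stands still between calls to the robot, and variables do not carry over. Pictures are saved under pics/ and viewed, about 8 in all and at most 12, crops included, and the job is handed in when it is done.

Besides the shell and the picture viewer there is one more tool, called after "Call:" as name(argument=value, ...) on one line, values as JSON. carry_out: Moves the arm, as the interface text tells. Its arguments: {"type":"object","properties":{"translation":{"type":"array","items":{"type":"array","items":{"type":"number"}}},"turn":{"type":"array","items":{"type":"array","items":{"type":"number"}}},"gripper":{"type":"array","items":{"type":"number"}},"squeeze":{"type":"number"}},"required":["translation","turn","gripper"]}

```bash
mkdir -p pics; cat > h.py <<'E'
import numpy as np, cv2
from scipy.spatial.transform import Rotation as R
from cell import robot, read_camera, nets
def proj(p,X):
    M=np.linalg.inv(p["world_from_camera"]); c=(np.atleast_2d(X)@M[:3,:3].T)+M[:3,3]
    return np.c_[p["fx"]*c[:,0]/c[:,2]+p["cx"],p["fy"]*c[:,1]/c[:,2]+p["cy"]]
def onz(p,px,z):
    W=np.array(p["world_from_camera"]); d=W[:3,:3]@np.array([(px[0]-p["cx"])/p["fx"],(px[1]-p["cy"])/p["fy"],1]); o=W[:3,3]
    return o+d*(z-o[2])/d[2]
def save(img,n): cv2.imwrite("pics/"+n,cv2.cvtColor(img,cv2.COLOR_RGB2BGR))
E
python3 - <<'E'
from h import *
P={n:read_camera(n) for n in("scene","top")}
save(np.hstack([P["scene"]["img"],P["top"]["img"]])[:, :], "a_full.png")
for n,p in P.items():
    save(p["img"],n+"0.png"); print(n,np.round(p["world_from_camera"],3).tolist(),p["fx"])
    for t in["panel","foot_edge","panel_top","stop_face","board"]:
        print(n,t,[(np.round(d["pixel"],1).tolist(),round(d["score"],2)) for d in nets.tip_of(p,t)][:5])
print(robot.observe())
E
```

```text
scene [[0.565, 0.511, -0.648, 1.304], [0.825, -0.37, 0.427, -0.527], [-0.022, -0.776, -0.63, 0.974], [0.0, 0.0, 0.0, 1.0]] 352.2643790599091
scene panel [([185.0, 218.3], 0.96), ([192.1, 277.8], 0.64), ([177.6, 321.1], 0.39)]
scene foot_edge [([235.7, 247.4], 0.91), ([182.7, 216.8], 0.7), ([189.1, 282.8], 0.7)]
scene panel_top [([185.5, 247.3], 0.85), ([221.4, 200.9], 0.81), ([176.5, 149.5], 0.67), ([257.9, 267.7], 0.4)]
scene stop_face [([216.7, 257.1], 0.65)]
scene board [([238.2, 253.7], 0.92)]
top [[-0.01, -0.992, 0.124, 0.328], [-1.0, 0.011, 0.014, 0.018], [-0.015, -0.124, -0.992, 1.556], [0.0, 0.0, 0.0, 1.0]] 400.661173968755
top panel [([314.3, 249.9], 0.73), ([306.9, 174.0], 0.67), ([341.4, 177.4], 0.58)]
top foot_edge [([303.1, 174.8], 0.58), ([317.4, 254.4], 0.56), ([341.2, 172.7], 0.52)]
top panel_top [([313.1, 158.2], 0.62), ([354.2, 169.8], 0.57), ([332.8, 247.3], 0.56), ([370.2, 154.4], 0.36)]
top stop_face [([313.6, 174.0], 0.89)]
top board [([291.5, 178.2], 0.94), ([315.5, 173.9], 0.67)]
{'time': 0.6, 'qpos': array([ 9.70981931e-01,  3.41972689e-01,  1.52408561e+00, -1.06804939e-05,
        1.27538891e+00, -1.45982066e-01]), 'qvel': array([ 0.00065866,  0.00104057, -0.00076658,  0.0007171 , -0.00087506,
        0.00043494]), 'joint_efforts': array([-2.91547847e-03, -4.30936539e+01, -2.44392836e+01,  7.17823254e-02,
        4.85033286e-02, -6.31038074e-05]), 'tool_pos': array([0.2301577 , 0.47189242, 0.22675972]), 'tool_rot': array([ 3.14156139e+00, -1.42404615e-04,  1.11696711e+00]), 'contact_force': array([-0.00099831, -0.27803921, -0.14293859]), 'torque': array([ 0.01581376,  0.00201133, -0.03000966]), 'opening': 0.0919695509354361}
```

View pics/scene0.png

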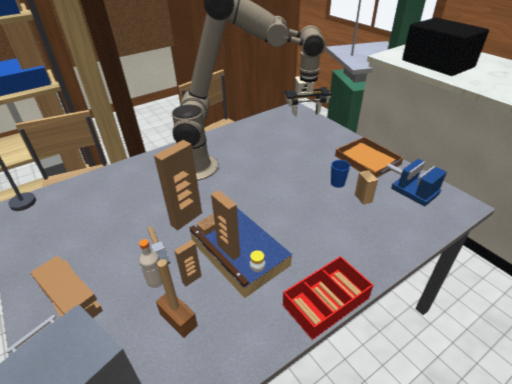

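View pics/top0.png

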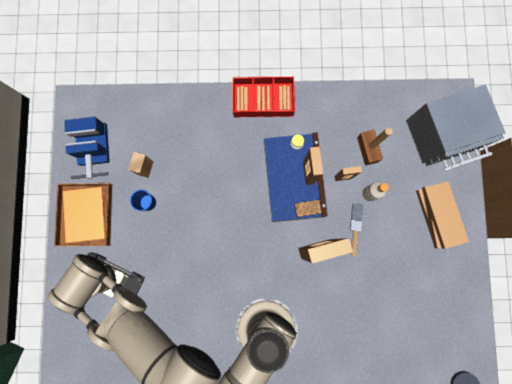

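The scene shows three similar panels. The large one is on the table (scene 180,185), the middle one stands on the board (226,225), and the small one is on the table (188,262). The middle-sized one on the board fits the description. Board x points to world -y, where the stop is (top, x≈320). Next I'll enlarge a crop to confirm and measure.

```bash
python3 - <<'E'
from h import *
import scipy.optimize as so
t=read_camera("top"); s=read_camera("scene")
a=cv2.resize(t["img"][125:225,258:333],None,fx=5,fy=5,interpolation=cv2.INTER_CUBIC)
b=cv2.resize(s["img"][185:295,185:295],None,fx=3.8,fy=3.8,interpolation=cv2.INTER_CUBIC)
b=cv2.copyMakeBorder(b,0,500-b.shape[0],0,0,cv2.BORDER_CONSTANT) ; save(np.hstack([a,b]),"crop.png")
# masks
def box(x,y,yaw,L,z0):  # L: list of local pts
    c,si=np.cos(yaw),np.sin(yaw); L=np.array(L,float)
    return np.c_[x+c*L[:,0]-si*L[:,1],y+si*L[:,0]+c*L[:,1],z0+L[:,2]]
def hull(p,X):
    m=np.zeros((384*4,512*4),np.uint8); u=proj(p,X)*4+2
    cv2.fillConvexPoly(m,cv2.convexHull(u.astype(np.float32)).astype(np.int32),1); return m>0
up=lambda m:np.kron(m,np.ones((4,4),bool))
iou=lambda a,b:(a&b).sum()/max(1,(a|b).sum())
B=[[i,j,k] for i in(-.1025,.1025) for j in(-.16,.16) for k in(0,.06)]+[[i,j,.076] for i in(.0825,.1025) for j in(-.16,.16)]
Q=[[i,j,k] for i in(-.015,.015) for j in(-.045,.045) for k in(0,.23)]
rb={}
guess=onz(t,[292,178],.06); print("guess",guess)
for n,p in(("top",t),("scene",s)):
    for nm in("board","panel"):
        for d in nets.regions_of(p,nm): print(n,nm,np.round(d["pixel"]),round(d["score"],2),d["region"].sum())
mb={}; mp={}
for n,p,q in(("top",t,(315,160)),("scene",s,(226,225))):
    mb[n]=nets.regions_of(p,"board")[0]["region"]
    r=[d["region"] for d in nets.regions_of(p,"panel") if np.hypot(*(np.array(d["pixel"])-q))<20]
    mp[n]=r[0] if r else None
for n in mb: print(n,mb[n].sum(),None if mp[n] is None else mp[n].sum())
def fit(obj,x0):
    r=so.minimize(obj,x0,method="Nelder-Mead",options=dict(initial_simplex=np.array(x0)+np.array([[0,0,0],[.012,0,0],[0,.012,0],[0,0,.08]]),maxiter=150)); return r.x,r.fun
ign={n:(mp[n] if mp[n] is not None else np.zeros((384,512),bool)) for n in mb}
P={"top":t,"scene":s}
for use in(("top",),("scene",),("top","scene")):
    ob=lambda v:-sum(iou(hull(P[n],box(*v,B,0)),up(cv2.morphologyEx((mb[n]|ign[n]).astype(np.uint8),cv2.MORPH_CLOSE,np.ones((9,9)))>0)) for n in use)
    x,f=fit(ob,[guess[0],guess[1],-1.57]); print("board",use,np.round(x,4),f)
    if all(mp[n] is not None for n in use):
        op=lambda v:-sum(iou(hull(P[n],box(*v,Q,.06)),up(cv2.morphologyEx(mp[n].astype(np.uint8),cv2.MORPH_CLOSE,np.ones((7,7)))>0)) for n in use)
        x,f=fit(op,[guess[0]+.03,guess[1]-.06,-1.57]); print("panel",use,np.round(x,4),f)
for nm,h in(("cork_block",0.06),("wax_jar",.06),("mallet",0),("glue_bottle",0),("brush",0)):
    for n in P: print(nm,n,[(np.round(onz(P[n],d["pixel"],h)[:2],3).tolist(),round(d["score"],2)) for d in nets.tip_of(P[n],nm)[:2]])
E
```

```text
guess [ 0.56564855 -0.10567104  0.06      ]
top board [285. 176.] 0.71 3453
top panel [311. 167.] 0.9 570
top panel [323. 248.] 0.81 869
top panel [349. 173.] 0.8 267
top panel [286. 178.] 0.16 3504
scene board [248. 256.] 0.93 3732
scene board [161. 245.] 0.24 276
scene panel [227. 224.] 0.93 1361
scene panel [191. 263.] 0.7 797
scene panel [179. 182.] 0.62 2771
top 3453 570
scene 3732 1361
board ('top',) [ 0.5736 -0.1149 -1.4891] -0.8593554833874594
panel ('top',) [ 0.5867 -0.164  -1.4794] -0.9537272342227869
board ('scene',) [ 0.573  -0.1133 -1.4854] -0.8374404386808619
panel ('scene',) [ 0.5852 -0.163  -1.4928] -0.958012034767105
board ('top', 'scene') [ 0.5724 -0.114  -1.4834] -1.6954700087567827
panel ('top', 'scene') [ 0.5861 -0.1633 -1.4653] -1.9108193200563517
cork_block top [([0.454, -0.164], 0.79)]
cork_block scene [([0.453, -0.157], 0.81)]
wax_jar top [([0.699, -0.123], 0.71), ([0.657, -0.4], 0.67)]
wax_jar scene [([0.697, -0.117], 0.64)]
mallet top [([0.667, -0.415], 0.97)]
mallet scene [([0.694, -0.411], 0.61)]
glue_bottle top [([0.51, -0.417], 0.78)]
glue_bottle scene [([0.517, -0.414], 0.6)]
brush top [([0.375, -0.343], 0.78)]
brush scene []
```

View pics/crop.png

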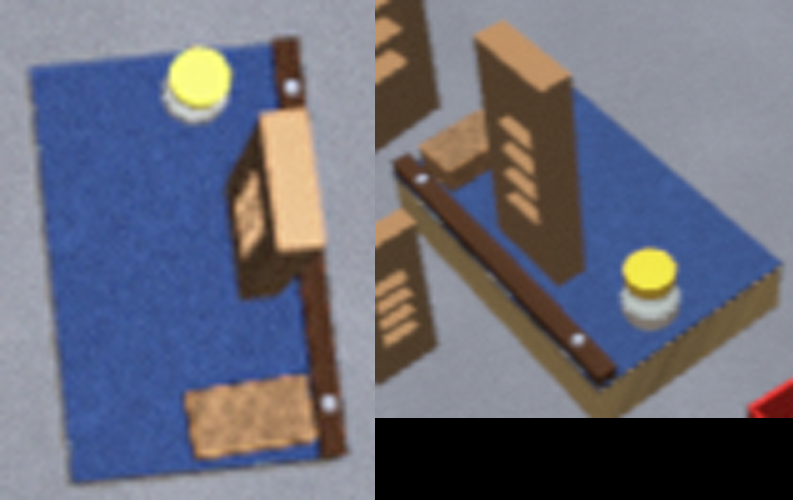

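The crop confirms the middle panel. It stands about 1 cm off the stop, with the cork block and jar clear on either side. I'll refine the board pose and plan the straddle approach: one finger on each side of the top, lightly loose.

```bash
cat >> h.py <<'E'
def rows(pts,yaw=None,Rt=None):
    """print rows from measured pose through [(pos,R or None,n)]"""
    o=robot.observe(); p=o["tool_pos"].copy(); Rc=R.from_euler("xyz",o["tool_rot"])
    for q,Rn,n in pts:
        Rn=Rc if Rn is None else Rn
        w=(Rc.inv()*Rn).as_rotvec()/n; d=(np.array(q)-p)/n
        for i in range(n):
            print(np.round(Rc.inv().apply(d),4).tolist(),np.round(w,4).tolist()); Rc=Rc*R.from_rotvec(w)
        p=np.array(q,float)
E
python3 - <<'E'
from h import *
import scipy.optimize as so
t=read_camera("top"); s=read_camera("scene")
ob=[(t,264,138.6,[-.1025,.16,.06]),(t,272.4,221.6,[-.1025,-.16,.06]),(t,258+298/5,125+38/5,[.1025,.16,.076]),(t,258+345/5,125+455/5,[.1025,-.16,.076]),
 (s,185+780/3.8,185+263/3.8,[-.1025,.16,.06]),(s,185+612/3.8,185+372/3.8,[.1025,.16,.076]),(s,185+398/3.8,185+160/3.8,[.1025,-.16,.076])]
def w(v,L): c,si=np.cos(v[2]),np.sin(v[2]); return [v[0]+c*L[0]-si*L[1],v[1]+si*L[0]+c*L[1],L[2]]
f=lambda v:np.concatenate([proj(p,w(v,L))[0]-[a,b] for p,a,b,L in ob])
r=so.least_squares(f,[.572,-.114,-1.48]); print(r.x,np.round(r.fun,1))
v=r.x; pn=np.array([.586,-.1635]); c,si=np.cos(v[2]),np.sin(v[2])
d=pn-v[:2]; print("panel in board",c*d[0]+si*d[1],-si*d[0]+c*d[1],"gap",.0825-.015-(c*d[0]+si*d[1]))
print("stop",w(v,[.0825,0,.06]))
pts=[(258+265/5,125+113/5,[-.015,.045,.29]),(258+303/5,125+110/5,[.015,.045,.29]),(258+325/5,125+248/5,[.015,-.045,.29]),(258+275/5,125+252/5,[-.015,-.045,.29])]
f=lambda u:np.concatenate([proj(t,w(u,L))[0]-[a,b] for a,b,L in pts]+[proj(s,w(u,L))[0]-[185+a/3.8,185+b/3.8] for a,b,L in[(502,20,[.015,-.045,.29]),(475,38,[-.015,-.045,.29]),(570,75,[.015,.045,.29]),(562,287,[.015,.045,.06])][:1]+[(572,78,[.015,.045,.29]),(562,285,[.015,.045,.06])]])
r=so.least_squares(f,[*pn,-1.48]); print("panel corners",r.x,np.round(r.fun,1))
print("large", onz(t,[328,250],.3))
rows([([.25,.45,.42],None,5)]); 
E
```

```text
[ 0.67203915  0.01116849 -1.35137351] [-38.7 -21.4 -28.5 -24.1 -40.4 -28.7 -29.7 -31.5 -49.3  -4.5 -41.3   2.
 -58.8   6.2]
panel in board 0.15175268251898014 -0.12199565916264399 gap -0.08425268251898013
stop [np.float64(0.6899966231752899), np.float64(-0.06935342672864078), 0.06]
panel corners [ 0.66872089 -0.05264    -0.72580326] [-44.  -17.5 -45.6 -23.7 -28.8 -33.6 -24.9 -27.6 -63.   11.1 -50.9  -2.2
 -50.6  -4.9]
large [ 0.3006367  -0.19237417  0.3       ]
[-0.0022, 0.0055, -0.0387] [0.0, 0.0, 0.0]
[-0.0022, 0.0055, -0.0387] [0.0, 0.0, 0.0]
[-0.0022, 0.0055, -0.0387] [0.0, 0.0, 0.0]
[-0.0022, 0.0055, -0.0387] [0.0, 0.0, 0.0]
[-0.0022, 0.0055, -0.0387] [0.0, 0.0, 0.0]
```

```bash
python3 - <<'E'
from h import *
import scipy.optimize as so
t=read_camera("top"); s=read_camera("scene")
T=lambda a,b:(t,258+a/5-.4,125+b/5-.4); S=lambda a,b:(s,185+(a-375)/3.8-.4,185+b/3.8-.4)
def w(v,L): c,si=np.cos(v[2]),np.sin(v[2]); return [v[0]+c*L[0]-si*L[1],v[1]+si*L[0]+c*L[1],L[2]]
def fit(ob,x0):
    f=lambda v:np.concatenate([proj(o[0],w(v,L))[0]-o[1:] for o,L in ob]); r=so.least_squares(f,x0,loss="soft_l1"); print(np.round(r.x,4),np.round(f(r.x),1)); return r.x
v=fit([(T(30,68),[-.1025,.16,.06]),(T(72,483),[-.1025,-.16,.06]),(T(298,38),[.1025,.16,.076]),(T(345,455),[.1025,-.16,.076]),
 (S(780,263),[-.1025,.16,.06]),(S(603,380),[.1025,.16,.076]),(S(400,158),[.1025,-.16,.076])],[.572,-.114,-1.48])
u=fit([(T(265,113),[-.015,.045,.29]),(T(303,110),[.015,.045,.29]),(T(325,248),[.015,-.045,.29]),(T(275,252),[-.015,-.045,.29]),(T(240,298),[-.015,-.045,.06]),
 (S(502,20),[-.015,-.045,.29]),(S(475,38),[.015,-.045,.29]),(S(572,75),[-.015,.045,.29]),(S(562,287),[.015,.045,.06])],[.586,-.163,-1.48])
for pn in(u,[.586,-.1635,-1.48]):
    d=np.array(pn[:2])-v[:2];c,si=np.cos(v[2]),np.sin(v[2]); X=c*d[0]+si*d[1]; print("panel in board",X,-si*d[0]+c*d[1],"gap",.0675-X)
print("stop",w(v,[.0825,0,.06]))
E
```

```text
[ 0.5721 -0.1142 -1.4884] [-0.4 -0.5 -0.7 -0.2 -0.1 -0.7  0.2  0.1  0.7 -0.3 -1.3 -0.8 -2.4  0.3]
[ 0.586  -0.1645 -1.4616] [-1.2 -0.1  0.4 -0.6 -0.1 -0.8  0.6 -0.5 -0.5  0.5  0.2 -0.4 -0.7 -0.9
 -0.1 -0.4 -0.8  0. ]
panel in board 0.051329643976301575 0.009705487599298485 gap 0.01617035602369843
panel in board 0.050286837146883714 0.009765473278235688 gap 0.01721316285311629
stop [np.float64(0.5789193568233575), np.float64(-0.19640770155380644), 0.06]
```

Call:
carry_out(translation=[[0, 0, -0.04], [0, 0, -0.04], [0, 0, -0.04], [0, 0, -0.04], [0, 0, -0.04]], turn=[[0, 0, 0], [0, 0, 0], [0, 0, 0], [0, 0, 0], [0, 0, 0]], gripper=[-1, -1, -1, -1, -1])

```text
time: 2.3
tool_pos: [0.2299, 0.4716, 0.4286]
tool_rot: [3.142, -0.001, 1.117]
contact_force: [-0.5, 0.4, -0.0]
opening: 0.0919
```

```bash
python3 - <<'E'
from h import *
D=R.from_euler("xyz",[np.pi,0,1.67])
rows([([.586,-.164,.42],D,18)])
E
```

```text
[-0.0231, 0.0333, 0.0005] [0.0, -0.0, -0.0307]
[-0.0241, 0.0325, 0.0005] [0.0, -0.0, -0.0307]
[-0.0251, 0.0318, 0.0005] [0.0, -0.0, -0.0307]
[-0.026, 0.031, 0.0005] [0.0, -0.0, -0.0307]
[-0.027, 0.0302, 0.0005] [0.0, -0.0, -0.0307]
[-0.0279, 0.0293, 0.0005] [0.0, -0.0, -0.0307]
[-0.0288, 0.0285, 0.0005] [0.0, -0.0, -0.0307]
[-0.0296, 0.0276, 0.0005] [0.0, -0.0, -0.0307]
[-0.0305, 0.0266, 0.0005] [0.0, -0.0, -0.0307]
[-0.0313, 0.0257, 0.0005] [0.0, -0.0, -0.0307]
[-0.032, 0.0247, 0.0005] [0.0, -0.0, -0.0307]
[-0.0328, 0.0237, 0.0005] [0.0, -0.0, -0.0307]
[-0.0335, 0.0227, 0.0005] [0.0, -0.0, -0.0307]
[-0.0342, 0.0217, 0.0005] [0.0, -0.0, -0.0307]
[-0.0348, 0.0206, 0.0005] [0.0, -0.0, -0.0307]
[-0.0354, 0.0195, 0.0005] [0.0, -0.0, -0.0307]
[-0.036, 0.0184, 0.0005] [0.0, -0.0, -0.0307]
[-0.0366, 0.0173, 0.0005] [0.0, -0.0, -0.0307]
```

Call:
carry_out(translation=[[-0.023, 0.033, 0], [-0.024, 0.0325, 0], [-0.025, 0.032, 0], [-0.026, 0.031, 0], [-0.027, 0.03, 0], [-0.028, 0.029, 0], [-0.029, 0.0285, 0], [-0.0295, 0.0275, 0], [-0.0305, 0.0265, 0], [-0.0315, 0.0255, 0]], turn=[[0, 0, -0.03], [0, 0, -0.03], [0, 0, -0.03], [0, 0, -0.03], [0, 0, -0.03], [0, 0, -0.03], [0, 0, -0.03], [0, 0, -0.03], [0, 0, -0.03], [0, 0, -0.03]], gripper=[-1, -1, -1, -1, -1, -1, -1, -1, -1, -1])

```text
time: 3.3
tool_pos: [0.4263, 0.1166, 0.4269]
tool_rot: [3.141, -0.0, 1.418]
contact_force: [0.5, 1.0, -0.1]
opening: 0.0918
```

Call:
carry_out(translation=[[-0.032, 0.0245, 0], [-0.033, 0.0235, 0], [-0.0335, 0.0225, 0], [-0.034, 0.0215, 0], [-0.035, 0.0205, 0], [-0.0355, 0.0195, 0], [-0.036, 0.0185, 0], [-0.0365, 0.0175, 0], [0, 0, 0], [0, 0, 0]], turn=[[0, 0, -0.03], [0, 0, -0.03], [0, 0, -0.03], [0, 0, -0.03], [0, 0, -0.03], [0, 0, -0.03], [0, 0, -0.03], [0, 0, -0.04], [0, 0, 0], [0, 0, 0]], gripper=[-1, -1, -1, -1, -1, -1, -1, -1, -1, -1])

```text
time: 4.3
tool_pos: [0.5807, -0.1665, 0.4256]
tool_rot: [-3.14, -0.001, 1.665]
contact_force: [0.4, -0.1, 0.9]
opening: 0.0918
```

```bash
python3 - <<'E'
from h import *
o=robot.observe(); print(np.round(o["qpos"],3),o["tool_pos"],o["tool_rot"],o["time"])
E
```

```text
[-0.406  0.457  0.817  0.     1.869 -2.071] [ 0.58070762 -0.16652352  0.42558912] [-3.14004839e+00 -1.26320052e-03  1.66531175e+00] 4.3
```

Call:
carry_out(translation=[[0, 0, 0], [0, 0, 0], [0, 0, 0], [0, 0, 0], [0, 0, 0], [0, 0, 0], [0, 0, 0], [0, 0, 0], [0, 0, 0]], turn=[[0, -0.12, 0], [0, -0.12, 0], [0, -0.12, 0], [0, -0.12, 0], [0, -0.12, 0], [0, -0.12, 0], [0, -0.12, 0], [0, 0, 0], [0, 0, 0]], gripper=[-1, -1, -1, -1, -1, -1, -1, -1, -1])

```text
time: 5.2
tool_pos: [0.5804, -0.1645, 0.4273]
tool_rot: [3.14, 0.837, 1.668]
contact_force: [0.5, -0.5, 0.2]
opening: 0.0917
```

```bash
python3 - <<'E'
from h import *
o=robot.observe(); print(np.round(o["qpos"],3),o["tool_pos"],o["tool_rot"],o["time"])
w=read_camera("wrist"); print(np.round(w["world_from_camera"],3))
E
```

```text
[-0.011  0.359  1.238 -0.836  1.472 -1.623] [ 0.58036085 -0.164546    0.42726352] [3.14038724 0.83710606 1.66808191] 5.2
[[-0.064  0.924  0.376  0.486]
 [ 0.667  0.321 -0.673 -0.056]
 [-0.743  0.207 -0.637  0.532]
 [ 0.     0.     0.     1.   ]]
```

```bash
python3 - <<'E'
from h import *
rows([([.555,.10,.30],None,8),([.555,.10,.085],None,6)])
E
```

```text
[0.0342, -0.0, -0.0141] [0.0, 0.0, 0.0]
[0.0342, -0.0, -0.0141] [0.0, 0.0, 0.0]
[0.0342, -0.0, -0.0141] [0.0, 0.0, 0.0]
[0.0342, -0.0, -0.0141] [0.0, 0.0, 0.0]
[0.0342, -0.0, -0.0141] [0.0, 0.0, 0.0]
[0.0342, -0.0, -0.0141] [0.0, 0.0, 0.0]
[0.0342, -0.0, -0.0141] [0.0, 0.0, 0.0]
[0.0342, -0.0, -0.0141] [0.0, 0.0, 0.0]
[0.0266, -0.0001, 0.024] [0.0, 0.0, 0.0]
[0.0266, -0.0001, 0.024] [0.0, 0.0, 0.0]
[0.0266, -0.0001, 0.024] [0.0, 0.0, 0.0]
[0.0266, -0.0001, 0.024] [0.0, 0.0, 0.0]
[0.0266, -0.0001, 0.024] [0.0, 0.0, 0.0]
[0.0266, -0.0001, 0.024] [0.0, 0.0, 0.0]
```

Call:
carry_out(translation=[[0.034, 0, -0.014], [0.034, 0, -0.014], [0.034, 0, -0.014], [0.034, 0, -0.014], [0.034, 0, -0.014], [0.034, 0, -0.014], [0.034, 0, -0.014], [0.034, 0, -0.014]], turn=[[0, 0, 0], [0, 0, 0], [0, 0, 0], [0, 0, 0], [0, 0, 0], [0, 0, 0], [0, 0, 0], [0, 0, 0]], gripper=[-1, -1, -1, -1, -1, -1, -1, -1])

```text
time: 6.05
tool_pos: [0.5555, 0.0985, 0.2994]
tool_rot: [3.139, 0.837, 1.662]
contact_force: [1.0, 0.0, -0.7]
opening: 0.0918
```

Call:
carry_out(translation=[[0.0265, 0, 0.024], [0.0265, 0, 0.024], [0.0265, 0, 0.024], [0.0265, 0, 0.024], [0.0265, 0, 0.024], [0.0265, 0, 0.024], [0, 0, 0], [0, 0, 0]], turn=[[0, 0, 0], [0, 0, 0], [0, 0, 0], [0, 0, 0], [0, 0, 0], [0, 0, 0], [0, 0, 0], [0, 0, 0]], gripper=[-1, -1, -1, -1, -1, -1, -1, -1])

```text
time: 6.85
tool_pos: [0.5562, 0.0963, 0.0856]
tool_rot: [3.14, 0.839, 1.664]
contact_force: [0.0, 0.7, 0.4]
opening: 0.092
```

```bash
python3 - <<'E'
from h import *
o=robot.observe(); print(np.round(o["qpos"],3),o["tool_pos"],o["tool_rot"],o["time"])
E
```

```text
[ 0.435  0.797  1.469 -0.807  1.331 -0.84 ] [0.55615582 0.09626902 0.08555301] [3.14040044 0.83935819 1.66424524] 6.85
```

```bash
cat >> h.py <<'E'
YAW=-1.475; PIV=np.array([.585,-.149,.06])
bx=np.array([np.cos(YAW),np.sin(YAW),0]); by=np.array([-np.sin(YAW),np.cos(YAW),0]); Z=np.array([0,0,1.])
def tool(t):
    zt=bx*np.sin(t)-Z*np.cos(t); xt=-bx*np.cos(t)-Z*np.sin(t); return R.from_matrix(np.c_[xt,np.cross(zt,xt),zt]),xt,zt
def tcp(th,t,l,g,piv=None):
    piv=PIV if piv is None else piv
    E=piv+.23*(-bx*np.sin(th)+Z*np.cos(th)); Rt,xt,zt=tool(t); return E+l*zt-g/2*xt,Rt
E
python3 - <<'E'
from h import *
o=robot.observe(); Rc=R.from_euler("xyz",o["tool_rot"])
p=[.586,-.161,0]
print(tcp(0.03,0,.04,.044)[0], tool(0)[0].as_euler("xyz"))
rows([([.556,.096,.36],Rc,7),([p[0],p[1],.42],tool(0)[0],9),([p[0],p[1],.33],None,4),([p[0],p[1],.25],None,4)])
E
```

```text
[ 0.58644441 -0.1640318   0.24989651] [3.14159265 0.         1.66659265]
[-0.0292, 0.0, -0.0262] [0.0, 0.0, 0.0]
[-0.0292, 0.0, -0.0262] [0.0, 0.0, 0.0]
[-0.0292, 0.0, -0.0262] [0.0, 0.0, 0.0]
[-0.0292, 0.0, -0.0262] [0.0, 0.0, 0.0]
[-0.0292, 0.0, -0.0262] [0.0, 0.0, 0.0]
[-0.0292, 0.0, -0.0262] [0.0, 0.0, 0.0]
[-0.0292, 0.0, -0.0262] [0.0, 0.0, 0.0]
[-0.0242, 0.0006, 0.0169] [0.0, 0.0933, -0.0002]
[-0.0256, 0.0006, 0.0146] [0.0, 0.0933, -0.0002]
[-0.0269, 0.0006, 0.0122] [0.0, 0.0933, -0.0002]
[-0.0279, 0.0006, 0.0096] [0.0, 0.0933, -0.0002]
[-0.0287, 0.0006, 0.007] [0.0, 0.0933, -0.0002]
[-0.0292, 0.0006, 0.0043] [0.0, 0.0933, -0.0002]
[-0.0295, 0.0006, 0.0015] [0.0, 0.0933, -0.0002]
[-0.0295, 0.0006, -0.0012] [0.0, 0.0933, -0.0002]
[-0.0292, 0.0006, -0.004] [0.0, 0.0933, -0.0002]
[-0.0, 0.0, 0.0225] [0.0, 0.0, 0.0]
[-0.0, 0.0, 0.0225] [0.0, 0.0, 0.0]
[-0.0, 0.0, 0.0225] [0.0, 0.0, 0.0]
[-0.0, 0.0, 0.0225] [0.0, 0.0, 0.0]
[-0.0, 0.0, 0.02] [0.0, 0.0, 0.0]
[-0.0, 0.0, 0.02] [0.0, 0.0, 0.0]
[-0.0, 0.0, 0.02] [0.0, 0.0, 0.0]
[-0.0, 0.0, 0.02] [0.0, 0.0, 0.0]
```

Call:
carry_out(translation=[[-0.029, 0, -0.026], [-0.029, 0, -0.026], [-0.029, 0, -0.026], [-0.029, 0, -0.026], [-0.029, 0, -0.026], [-0.029, 0, -0.026], [-0.029, 0, -0.026]], turn=[[0, 0, 0], [0, 0, 0], [0, 0, 0], [0, 0, 0], [0, 0, 0], [0, 0, 0], [0, 0, 0]], gripper=[-1, -1, -1, -1, -1, -1, -1])

```text
time: 7.55
tool_pos: [0.5547, 0.0964, 0.3623]
tool_rot: [3.134, 0.837, 1.661]
contact_force: [1.5, 0.0, -0.7]
opening: 0.0914
```

Call:
carry_out(translation=[[-0.024, 0, 0.017], [-0.0255, 0, 0.0145], [-0.027, 0, 0.012], [-0.028, 0, 0.0095], [-0.0285, 0, 0.007], [-0.029, 0, 0.0045], [-0.0295, 0, 0.0015], [-0.0295, 0, -0.001], [-0.029, 0.005, -0.004], [0, 0, 0]], turn=[[0, 0.093, 0], [0, 0.093, 0], [0, 0.093, 0], [0, 0.093, 0], [0, 0.093, 0], [0, 0.093, 0], [0, 0.093, 0], [0, 0.093, 0], [0, 0.093, 0], [0, 0, 0]], gripper=[-1, -1, -1, -1, -1, -1, -1, -1, -1, -1])

```text
time: 8.55
tool_pos: [0.5844, -0.1656, 0.42]
tool_rot: [3.137, 0.004, 1.66]
contact_force: [-0.5, 0.3, -0.4]
opening: 0.092
```

```bash
python3 - <<'E'
from h import *
w=read_camera("wrist"); s=read_camera("scene")
o=robot.observe(); print(o["tool_pos"],o["tool_rot"])
print([(np.round(d["pixel"]),d["score"]) for d in nets.regions_of(w,"panel")])
# draw expected top rectangle of panel in wrist
im=w["img"].copy(); c=PIV+.015*bx
X=np.array([c+a*bx+b*by+Z*.23 for a,b in((-.015,-.045),(-.015,.045),(.015,.045),(.015,-.045))])
cv2.polylines(im,[np.round(proj(w,X)).astype(int)],True,(0,255,0),1)
save(im,"w1.png")
p=[.586,-.161,0]
rows([([p[0],p[1],.33],tool(0)[0],4),([p[0],p[1],.25],None,4)])
E
```

```text
[ 0.58437098 -0.16095776  0.41952642] [3.13806048 0.0048371  1.66497807]
[(array([257., 166.]), 0.88), (array([163., 126.]), 0.61)]
[-0.0003, 0.0003, 0.0223] [0.0008, 0.0012, 0.0001]
[-0.0003, 0.0003, 0.0223] [0.0008, 0.0012, 0.0001]
[-0.0004, 0.0003, 0.0223] [0.0008, 0.0012, 0.0001]
[-0.0004, 0.0003, 0.0223] [0.0008, 0.0012, 0.0001]
[-0.0, 0.0, 0.02] [0.0, 0.0, 0.0]
[-0.0, 0.0, 0.02] [0.0, 0.0, 0.0]
[-0.0, 0.0, 0.02] [0.0, 0.0, 0.0]
[-0.0, 0.0, 0.02] [0.0, 0.0, 0.0]
```

View pics/w1.png

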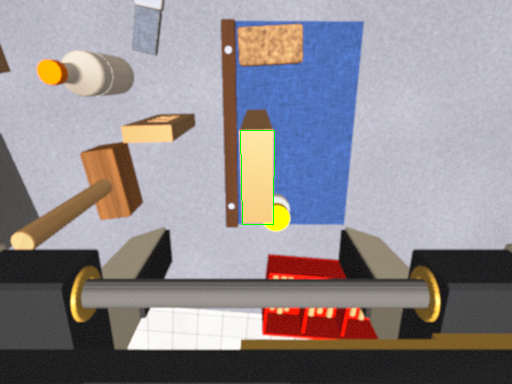

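The wrist view shows the panel's top at columns 240–274 and rows 130–224. That matches my model rectangle, and the fingers straddle it evenly. I'll descend now.

Call:
carry_out(translation=[[0, 0, 0.022], [0, 0, 0.022], [0, 0, 0.022], [0, 0, 0.022], [0, 0, 0.02], [0, 0, 0.02], [0, 0, 0.02], [0, 0, 0.02], [0, 0, 0], [0, 0, 0]], turn=[[0, 0, 0], [0, 0, 0], [0, 0, 0], [0, 0, 0], [0, 0, 0], [0, 0, 0], [0, 0, 0], [0, 0, 0], [0, 0, 0], [0, 0, 0]], gripper=[-1, -1, -1, -1, -1, -1, -1, -1, -1, -1], squeeze=3)

```text
time: 9.7
tool_pos: [0.5853, -0.1586, 0.2507]
tool_rot: [3.14, 0.004, 1.67]
contact_force: [0.4, 0.8, -0.1]
opening: 0.0918
```

Call:
carry_out(translation=[[0, 0, 0], [0, 0, 0], [0, 0, 0], [0, 0, 0], [0, 0, 0], [0, 0, 0]], turn=[[0, 0, 0], [0, 0, 0], [0, 0, 0], [0, 0, 0], [0, 0, 0], [0, 0, 0]], gripper=[-0.8, -0.6, -0.4, -0.2, 0, 0.02])

```text
time: 10.3
tool_pos: [0.585, -0.1601, 0.2491]
tool_rot: [3.142, 0.003, 1.667]
contact_force: [-0.3, 0.4, -0.4]
opening: 0.0486
```

```bash
cat >> h.py <<'E'
def plan(L,piv=None):
    """L: list of (th,t,l,g,n) waypoints; interpolates params from the first entry"""
    pts=[]; out=[]
    for a,b in zip(L[:-1],L[1:]):
        for i in range(1,b[4]+1):
            v=np.array(a[:4])+(np.array(b[:4])-np.array(a[:4]))*i/b[4]; p,Rt=tcp(*v,piv=piv); pts.append((p,Rt,1)); out.append((round(v[0],2),round(1-2*v[3]/.092,2)))
    rows(pts); print(out)
E
python3 - <<'E'
from h import *
o=robot.observe(); print(o["tool_pos"],o["tool_rot"],o["opening"],o["contact_force"])
plan([(.03,.0,.04,.046,0),(.05,.05,.04,.046,2),(.35,.35,.04,.046,12)])
E
```

```text
[ 0.58502367 -0.16009614  0.24911387] [3.14156718e+00 2.89539361e-03 1.66684367e+00] 0.04858618627720642 [-0.25299223  0.42118134 -0.42525427]
[-0.0038, 0.001, -0.0013] [0.0, -0.0221, 0.0003]
[0.0013, 0.0, -0.0005] [-0.0, -0.025, 0.0]
[0.0048, 0.0, -0.0005] [0.0, -0.025, 0.0]
[0.0048, 0.0, -0.0005] [0.0, -0.025, 0.0]
[0.0048, -0.0, -0.0005] [0.0, -0.025, 0.0]
[0.0048, -0.0, -0.0005] [-0.0, -0.025, 0.0]
[0.0048, -0.0, -0.0005] [0.0, -0.025, 0.0]
[0.0048, 0.0, -0.0005] [0.0, -0.025, -0.0]
[0.0048, 0.0, -0.0005] [0.0, -0.025, 0.0]
[0.0048, -0.0, -0.0005] [-0.0, -0.025, -0.0]
[0.0048, -0.0, -0.0005] [0.0, -0.025, 0.0]
[0.0048, -0.0, -0.0005] [-0.0, -0.025, -0.0]
[0.0048, 0.0, -0.0005] [0.0, -0.025, 0.0]
[0.0048, -0.0, -0.0005] [0.0, -0.025, 0.0]
[(np.float64(0.04), np.float64(0.0)), (np.float64(0.05), np.float64(0.0)), (np.float64(0.08), np.float64(0.0)), (np.float64(0.1), np.float64(0.0)), (np.float64(0.12), np.float64(0.0)), (np.float64(0.15), np.float64(0.0)), (np.float64(0.18), np.float64(0.0)), (np.float64(0.2), np.float64(0.0)), (np.float64(0.23), np.float64(0.0)), (np.float64(0.25), np.float64(0.0)), (np.float64(0.27), np.float64(0.0)), (np.float64(0.3), np.float64(0.0)), (np.float64(0.32), np.float64(0.0)), (np.float64(0.35), np.float64(0.0))]
```

Call:
carry_out(translation=[[0, 0, 0], [0.005, 0, -0.0005], [0.005, 0, -0.0005], [0.005, 0, -0.0005], [0.005, 0, -0.0005], [0.005, 0, -0.0005], [0.005, 0, -0.0005], [0.005, 0, -0.0005], [0.005, 0, -0.0005], [0, 0, 0]], turn=[[0, -0.025, 0], [0, -0.025, 0], [0, -0.025, 0], [0, -0.025, 0], [0, -0.025, 0], [0, -0.025, 0], [0, -0.025, 0], [0, -0.025, 0], [0, -0.025, 0], [0, 0, 0]], gripper=[0, 0, 0, 0, 0, 0, 0, 0, 0, 0])

```text
time: 11.3
tool_pos: [0.5811, -0.1186, 0.2482]
tool_rot: [-3.141, 0.228, 1.669]
contact_force: [-0.1, 0.6, -0.0]
opening: 0.0458
```

```bash
cat >> h.py <<'E'
def view(name,cams=("scene",),draw=None):
    o=robot.observe(); print("t",o["time"],"pos",np.round(o["tool_pos"],4),"rot",np.round(o["tool_rot"],3),"g",round(o["opening"],4),"F",np.round(o["contact_force"],2),"q",np.round(o["qpos"],2))
def estpanel(s,th0,s0=0.,ims=None):
    """fit tilt and foot shift (towards stop) of the panel from region silhouette"""
    import scipy.optimize as so
    rs=[d for d in nets.regions_of(s,"panel")]
    def corners(th,sh,lat=0):
        u=-bx*np.sin(th)+Z*np.cos(th); n=bx*np.cos(th)+Z*np.sin(th); P=PIV+sh*bx+lat*by
        return np.array([P+a*n+b*by+c*u for a in(0,.03) for b in(-.045,.045) for c in(0,.23)])
    ctr=proj(s,corners(th0,s0).mean(0))[0]
    r=min(rs,key=lambda d:np.hypot(*(np.array(d["pixel"])-ctr))); m=r["region"].astype(np.uint8)
    m=np.kron(cv2.morphologyEx(m,cv2.MORPH_CLOSE,np.ones((7,7))),np.ones((3,3),np.uint8))>0
    def f(v):
        k=np.zeros(m.shape,np.uint8); cv2.fillConvexPoly(k,cv2.convexHull((proj(s,corners(*v))*3+1).astype(np.float32)).astype(np.int32),1); k=k>0
        return -(k&m).sum()/(k|m).sum()
    q=so.minimize(f,[th0,s0],method="Nelder-Mead",options=dict(initial_simplex=[[th0,s0],[th0+.1,s0],[th0,s0+.015]],maxiter=80))
    print("panel tilt,shift",np.round(q.x,3),"iou",-round(q.fun,3),"px",np.round(r["pixel"]),round(r["score"],2)); return q.x
E
python3 - <<'E'
from h import *
view("");s=read_camera("scene"); t=read_camera("top"); estpanel(s,.2); estpanel(t,.2)
plan([(.25,.225,.04,.046,0),(.6,.6,.04,.05,12)])
save(cv2.resize(s["img"][150:310,150:330],None,fx=3.5,fy=3.5,interpolation=cv2.INTER_CUBIC),"s2.png")
E
```

```text
t 11.3 pos [ 0.5811 -0.1186  0.2482] rot [-3.141  0.228  1.669] g 0.0458 F [-0.12  0.58 -0.02] q [-0.21  0.43  1.36 -0.23  1.29 -1.83]
panel tilt,shift [ 0.267 -0.   ] iou 0.845 px [235. 225.] 0.94
panel tilt,shift [ 0.121 -0.003] iou 0.353 px [309. 176.] 0.55
[0.002, 0.001, -0.0002] [0.0002, -0.0283, 0.0001]
[0.0053, 0.0, -0.0005] [-0.0, -0.0312, -0.0]
[0.0053, -0.0, -0.0005] [0.0, -0.0313, 0.0]
[0.0053, 0.0, -0.0005] [0.0, -0.0313, 0.0]
[0.0053, -0.0, -0.0006] [0.0, -0.0313, 0.0]
[0.0053, 0.0, -0.0006] [-0.0, -0.0312, 0.0]
[0.0053, -0.0, -0.0006] [-0.0, -0.0313, 0.0]
[0.0053, 0.0, -0.0006] [0.0, -0.0312, 0.0]
[0.0053, -0.0, -0.0006] [-0.0, -0.0313, -0.0]
[0.0053, 0.0, -0.0007] [0.0, -0.0313, -0.0]
[0.0053, -0.0, -0.0007] [0.0, -0.0313, -0.0]
[0.0053, 0.0, -0.0007] [0.0, -0.0313, 0.0]
[(np.float64(0.28), np.float64(-0.01)), (np.float64(0.31), np.float64(-0.01)), (np.float64(0.34), np.float64(-0.02)), (np.float64(0.37), np.float64(-0.03)), (np.float64(0.4), np.float64(-0.04)), (np.float64(0.42), np.float64(-0.04)), (np.float64(0.45), np.float64(-0.05)), (np.float64(0.48), np.float64(-0.06)), (np.float64(0.51), np.float64(-0.07)), (np.float64(0.54), np.float64(-0.07)), (np.float64(0.57), np.float64(-0.08)), (np.float64(0.6), np.float64(-0.09))]
```

View pics/s2.png

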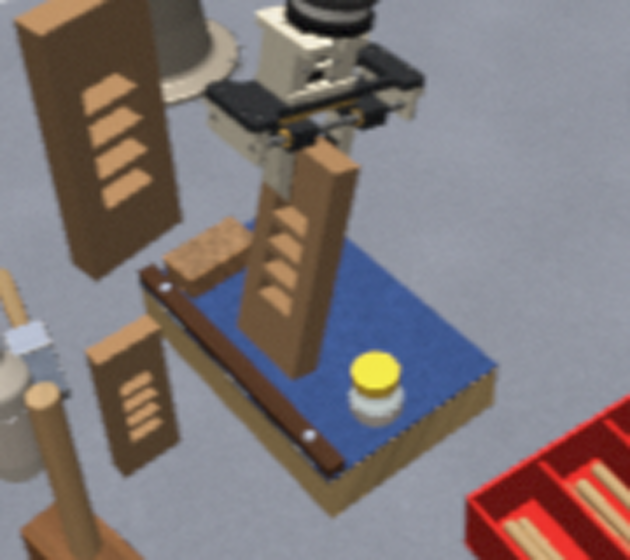

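At crop (300,260) the panel leans about 0.25 rad, held between the fingers. Its foot is still at crop (280,345) and hasn't shifted, and the jar and cork are untouched. I'll continue lowering.

Call:
carry_out(translation=[[0.003, 0.001, -0.0005], [0.0053, 0, -0.0005], [0.0053, 0, -0.0005], [0.0053, 0, -0.0005], [0.0053, 0, -0.0005], [0.0053, 0, -0.0005], [0.0053, 0, -0.0005], [0.0053, 0, -0.0005], [0.0053, 0, -0.0005], [0.0053, 0, -0.0005]], turn=[[0, -0.03, 0], [0, -0.031, 0], [0, -0.031, 0], [0, -0.031, 0], [0, -0.031, 0], [0, -0.031, 0], [0, -0.031, 0], [0, -0.031, 0], [0, -0.031, 0], [0, -0.031, 0]], gripper=[0, -0.01, -0.02, -0.03, -0.04, -0.05, -0.06, -0.07, -0.08, -0.09])

```text
time: 12.5
tool_pos: [0.5776, -0.0716, 0.2347]
tool_rot: [3.141, 0.538, 1.666]
contact_force: [-0.1, -0.0, -0.2]
opening: 0.0498
```

```bash
python3 - <<'E'
from h import *
view("");s=read_camera("scene"); t=read_camera("top"); estpanel(s,.55); estpanel(t,.55)
plan([(.54,.54,.04,.05,0),(.9,.9,.04,.065,12)])
E
```

```text
t 12.5 pos [ 0.5776 -0.0716  0.2347] rot [3.141 0.538 1.666] g 0.0498 F [-0.1  -0.01 -0.21] q [ 0.03  0.45  1.46 -0.57  1.25 -1.45]
panel tilt,shift [0.561 0.001] iou 0.879 px [241. 221.] 0.65
panel tilt,shift [0.539 0.   ] iou 0.506 px [301. 176.] 0.65
[0.0032, 0.0, -0.001] [-0.0001, -0.0338, 0.0005]
[0.0051, -0.0, -0.0007] [-0.0, -0.03, -0.0]
[0.0051, 0.0, -0.0007] [0.0, -0.03, -0.0]
[0.0051, 0.0, -0.0007] [0.0, -0.03, 0.0]
[0.0051, -0.0, -0.0008] [-0.0, -0.03, -0.0]
[0.0051, -0.0, -0.0008] [0.0, -0.03, -0.0]
[0.0051, 0.0, -0.0008] [-0.0, -0.03, 0.0]
[0.0051, -0.0, -0.0008] [-0.0, -0.03, -0.0]
[0.0051, 0.0, -0.0008] [0.0, -0.03, 0.0]
[0.0051, 0.0, -0.0009] [-0.0, -0.03, 0.0]
[0.0051, -0.0, -0.0009] [0.0, -0.03, 0.0]
[0.0051, -0.0, -0.0009] [0.0, -0.03, 0.0]
[(np.float64(0.57), np.float64(-0.11)), (np.float64(0.6), np.float64(-0.14)), (np.float64(0.63), np.float64(-0.17)), (np.float64(0.66), np.float64(-0.2)), (np.float64(0.69), np.float64(-0.22)), (np.float64(0.72), np.float64(-0.25)), (np.float64(0.75), np.float64(-0.28)), (np.float64(0.78), np.float64(-0.3)), (np.float64(0.81), np.float64(-0.33)), (np.float64(0.84), np.float64(-0.36)), (np.float64(0.87), np.float64(-0.39)), (np.float64(0.9), np.float64(-0.41))]
```

Call:
carry_out(translation=[[0.0035, 0, -0.001], [0.005, 0, -0.0005], [0.005, 0, -0.0005], [0.005, 0, -0.0005], [0.005, 0, -0.001], [0.005, 0, -0.001], [0.005, 0, -0.001], [0.005, 0, -0.001], [0.005, 0, -0.001], [0.005, 0, -0.001]], turn=[[0, -0.033, 0], [0, -0.03, 0], [0, -0.03, 0], [0, -0.03, 0], [0, -0.03, 0], [0, -0.03, 0], [0, -0.03, 0], [0, -0.03, 0], [0, -0.03, 0], [0, -0.03, 0]], gripper=[-0.11, -0.14, -0.17, -0.2, -0.22, -0.25, -0.28, -0.3, -0.33, -0.36])

```text
time: 13.7
tool_pos: [0.5735, -0.0292, 0.2109]
tool_rot: [3.141, 0.84, 1.665]
contact_force: [0.0, 0.1, -1.7]
opening: 0.0621
```

```bash
python3 - <<'E'
from h import *
view("");s=read_camera("scene"); estpanel(s,.85); 
plan([(.84,.84,.04,.0625,0),(1.10,.86,.035,.078,12)])
E
```

```text
t 13.7 pos [ 0.5735 -0.0292  0.2109] rot [3.141 0.84  1.665] g 0.0621 F [ 0.04  0.1  -1.7 ] q [ 0.23  0.57  1.51 -0.86  1.33 -1.1 ]
panel tilt,shift [ 0.857 -0.   ] iou 0.923 px [247. 222.] 0.84
[0.0038, 0.0002, -0.0002] [-0.0009, -0.0024, 0.0017]
[0.0043, 0.0, -0.0003] [-0.0, -0.0017, -0.0]
[0.0043, -0.0, -0.0002] [-0.0, -0.0017, -0.0]
[0.0043, -0.0, -0.0001] [-0.0, -0.0017, -0.0]
[0.0043, 0.0, -0.0] [0.0, -0.0017, -0.0]
[0.0042, -0.0, 0.0001] [0.0, -0.0017, 0.0]
[0.0042, -0.0, 0.0002] [-0.0, -0.0017, -0.0]
[0.0042, 0.0, 0.0003] [0.0, -0.0017, 0.0]
[0.0042, 0.0, 0.0004] [-0.0, -0.0017, -0.0]
[0.0042, -0.0, 0.0005] [-0.0, -0.0017, 0.0]
[0.0042, 0.0, 0.0006] [-0.0, -0.0017, 0.0]
[0.0041, -0.0, 0.0007] [0.0, -0.0017, 0.0]
[(np.float64(0.86), np.float64(-0.39)), (np.float64(0.88), np.float64(-0.41)), (np.float64(0.9), np.float64(-0.44)), (np.float64(0.93), np.float64(-0.47)), (np.float64(0.95), np.float64(-0.5)), (np.float64(0.97), np.float64(-0.53)), (np.float64(0.99), np.float64(-0.56)), (np.float64(1.01), np.float64(-0.58)), (np.float64(1.04), np.float64(-0.61)), (np.float64(1.06), np.float64(-0.64)), (np.float64(1.08), np.float64(-0.67)), (np.float64(1.1), np.float64(-0.7))]
```

Call:
carry_out(translation=[[0.004, 0, 0], [0.0043, 0, 0], [0.0043, 0, 0], [0.0043, 0, 0], [0.0043, 0, 0], [0.0042, 0, 0], [0.0042, 0, 0], [0.0042, 0, 0.0005], [0.0042, 0, 0.0005], [0.0042, 0, 0.0005]], turn=[[0, -0.002, 0], [0, -0.002, 0], [0, -0.002, 0], [0, -0.002, 0], [0, -0.002, 0], [0, -0.002, 0], [0, -0.002, 0], [0, -0.002, 0], [0, -0.002, 0], [0, -0.002, 0]], gripper=[-0.39, -0.41, -0.44, -0.47, -0.5, -0.53, -0.56, -0.58, -0.61, -0.64])

```text
time: 14.8
tool_pos: [0.5708, -0.0017, 0.178]
tool_rot: [3.142, 0.86, 1.667]
contact_force: [-1.8, 0.3, -0.8]
opening: 0.075
```

```bash
python3 - <<'E'
from h import *
view("");s=read_camera("scene"); estpanel(s,1.06); 
plan([(1.06,.86,.036,.0755,0),(1.3,.86,.034,.08,12)])
E
```

```text
t 14.8 pos [ 0.5708 -0.0017  0.178 ] rot [3.142 0.86  1.667] g 0.075 F [-1.76  0.29 -0.78] q [ 0.28  0.63  1.51 -0.87  1.33 -1.01]
panel tilt,shift [ 1.073e+00 -1.000e-03] iou 0.922 px [252. 221.] 0.66
[0.0047, 0.0002, 0.0003] [0.0, -0.0001, 0.0013]
[0.0043, 0.0, 0.0009] [-0.0, -0.0, 0.0]
[0.0043, -0.0, 0.001] [-0.0, -0.0, -0.0]
[0.0042, 0.0, 0.0011] [-0.0, -0.0, -0.0]
[0.0042, -0.0, 0.0011] [-0.0, -0.0, -0.0]
[0.0042, 0.0, 0.0012] [-0.0, -0.0, -0.0]
[0.0042, -0.0, 0.0013] [-0.0, -0.0, -0.0]
[0.0041, 0.0, 0.0014] [-0.0, -0.0, -0.0]
[0.0041, -0.0, 0.0015] [-0.0, -0.0, -0.0]
[0.0041, -0.0, 0.0016] [-0.0, -0.0, -0.0]
[0.004, 0.0, 0.0017] [-0.0, -0.0, -0.0]
[0.004, -0.0, 0.0018] [-0.0, -0.0, -0.0]
[(np.float64(1.08), np.float64(-0.65)), (np.float64(1.1), np.float64(-0.66)), (np.float64(1.12), np.float64(-0.67)), (np.float64(1.14), np.float64(-0.67)), (np.float64(1.16), np.float64(-0.68)), (np.float64(1.18), np.float64(-0.69)), (np.float64(1.2), np.float64(-0.7)), (np.float64(1.22), np.float64(-0.71)), (np.float64(1.24), np.float64(-0.71)), (np.float64(1.26), np.float64(-0.72)), (np.float64(1.28), np.float64(-0.73)), (np.float64(1.3), np.float64(-0.74))]
```

Call:
carry_out(translation=[[0.0045, 0, 0.0005], [0.0043, 0, 0.001], [0.0043, 0, 0.001], [0.0042, 0, 0.001], [0.0042, 0, 0.001], [0.0042, 0, 0.0012], [0.0042, 0, 0.0013], [0.0041, 0, 0.0014], [0.0041, 0, 0.0015], [0.0041, 0, 0.0016]], turn=[[0, 0, 0], [0, 0, 0], [0, 0, 0], [0, 0, 0], [0, 0, 0], [0, 0, 0], [0, 0, 0], [0, 0, 0], [0, 0, 0], [0, 0, 0]], gripper=[-0.65, -0.66, -0.67, -0.67, -0.68, -0.69, -0.7, -0.71, -0.71, -0.72])

```text
time: 15.9
tool_pos: [0.569, 0.0169, 0.1385]
tool_rot: [3.141, 0.86, 1.667]
contact_force: [-0.0, -0.2, -2.0]
opening: 0.0787
```

```bash
python3 - <<'E'
from h import *
view("");s=read_camera("scene"); estpanel(s,1.26); t=read_camera("top"); estpanel(t,1.26)
plan([(1.26,.86,.0345,.079,0),(1.44,.86,.033,.08,9)])
E
```

```text
t 15.9 pos [0.569  0.0169 0.1385] rot [3.141 0.86  1.667] g 0.0787 F [-0.01 -0.15 -1.98] q [ 0.31  0.69  1.52 -0.87  1.3  -0.94]
panel tilt,shift [ 1.268e+00 -1.000e-03] iou 0.932 px [255. 223.] 0.92
panel tilt,shift [1.289 0.008] iou 0.681 px [284. 174.] 0.59
[0.0052, 0.0001, 0.0019] [0.0003, 0.0001, 0.0004]
[0.0041, -0.0, 0.0018] [-0.0, 0.0, -0.0]
[0.0041, 0.0, 0.0018] [-0.0, -0.0, 0.0]
[0.004, -0.0, 0.0019] [-0.0, -0.0, -0.0]
[0.004, 0.0, 0.002] [-0.0, -0.0, -0.0]
[0.004, -0.0, 0.0021] [-0.0, -0.0, -0.0]
[0.0039, 0.0, 0.0022] [-0.0, -0.0, -0.0]
[0.0039, -0.0, 0.0022] [-0.0, -0.0, -0.0]
[0.0038, 0.0, 0.0023] [-0.0, -0.0, -0.0]
[(np.float64(1.28), np.float64(-0.72)), (np.float64(1.3), np.float64(-0.72)), (np.float64(1.32), np.float64(-0.72)), (np.float64(1.34), np.float64(-0.73)), (np.float64(1.36), np.float64(-0.73)), (np.float64(1.38), np.float64(-0.73)), (np.float64(1.4), np.float64(-0.73)), (np.float64(1.42), np.float64(-0.74)), (np.float64(1.44), np.float64(-0.74))]
```

Call:
carry_out(translation=[[0.0048, 0, 0.002], [0.0041, 0, 0.0018], [0.0041, 0, 0.0018], [0.004, 0, 0.002], [0.004, 0, 0.002], [0.004, 0, 0.002], [0.0039, 0, 0.0022], [0.0039, 0, 0.0022], [0.0038, 0, 0.0023]], turn=[[0, 0, 0], [0, 0, 0], [0, 0, 0], [0, 0, 0], [0, 0, 0], [0, 0, 0], [0, 0, 0], [0, 0, 0], [0, 0, 0]], gripper=[-0.72, -0.72, -0.72, -0.73, -0.73, -0.73, -0.73, -0.74, -0.74])

```text
time: 17.0
tool_pos: [0.568, 0.0268, 0.0987]
tool_rot: [3.142, 0.86, 1.667]
contact_force: [0.9, -0.2, -1.6]
opening: 0.0795
```

```bash
python3 - <<'E'
from h import *
view("");s=read_camera("scene"); estpanel(s,1.44);
plan([(1.44,.86,.033,.08,0),(1.66,.86,.033,.08,11)])
save(cv2.resize(s["img"][150:310,150:330],None,fx=3.5,fy=3.5,interpolation=cv2.INTER_CUBIC),"s3.png")
E
```

```text
t 17.0 pos [0.568  0.0268 0.0987] rot [3.142 0.86  1.667] g 0.0795 F [ 0.86 -0.23 -1.65] q [ 0.33  0.76  1.54 -0.88  1.27 -0.87]
panel tilt,shift [ 1.462 -0.002] iou 0.902 px [253. 228.] 0.86
[0.0037, 0.0003, 0.0021] [-0.0003, -0.0, 0.0011]
[0.0038, -0.0, 0.0026] [-0.0, 0.0, -0.0]
[0.0037, 0.0, 0.0027] [-0.0, -0.0, -0.0]
[0.0037, -0.0, 0.0028] [-0.0, -0.0, -0.0]
[0.0036, -0.0, 0.0029] [-0.0, -0.0, -0.0]
[0.0035, 0.0, 0.0029] [-0.0, -0.0, -0.0]
[0.0035, -0.0, 0.003] [-0.0, -0.0, -0.0]
[0.0034, -0.0, 0.0031] [-0.0, -0.0, -0.0]
[0.0034, 0.0, 0.0031] [-0.0, -0.0, -0.0]
[0.0033, -0.0, 0.0032] [-0.0, -0.0, -0.0]
[0.0032, 0.0, 0.0033] [-0.0, -0.0, -0.0]
[(np.float64(1.46), np.float64(-0.74)), (np.float64(1.48), np.float64(-0.74)), (np.float64(1.5), np.float64(-0.74)), (np.float64(1.52), np.float64(-0.74)), (np.float64(1.54), np.float64(-0.74)), (np.float64(1.56), np.float64(-0.74)), (np.float64(1.58), np.float64(-0.74)), (np.float64(1.6), np.float64(-0.74)), (np.float64(1.62), np.float64(-0.74)), (np.float64(1.64), np.float64(-0.74)), (np.float64(1.66), np.float64(-0.74))]
```

View pics/s3.png

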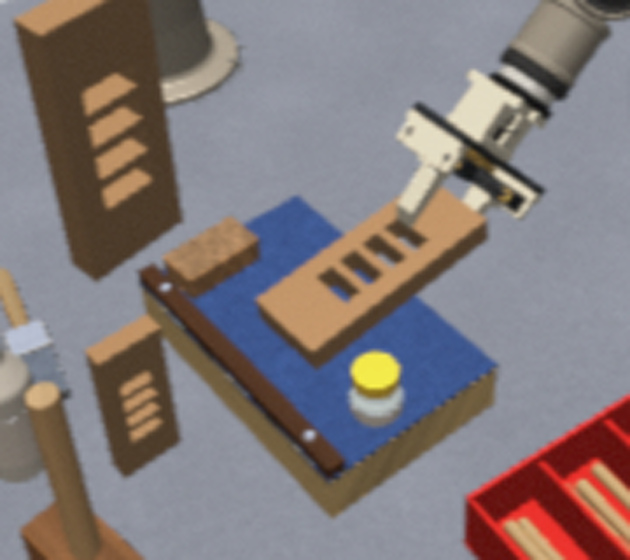

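The crop shows the panel nearly flat, with its foot at (290,330) and its far end resting on the lower finger at (470,205). The upper finger is clear and the bystanders are untouched. I'll finish the lowering.

Call:
carry_out(translation=[[0.0037, 0, 0.002], [0.0038, 0, 0.0026], [0.0037, 0, 0.0027], [0.0037, 0, 0.0028], [0.0036, 0, 0.0029], [0.0035, 0, 0.0029], [0.0035, 0, 0.003], [0.0034, 0, 0.003], [0.0034, 0, 0.003], [0, 0, 0]], turn=[[0, 0, 0], [0, 0, 0], [0, 0, 0], [0, 0, 0], [0, 0, 0], [0, 0, 0], [0, 0, 0], [0, 0, 0], [0, 0, 0], [0, 0, 0]], gripper=[-0.74, -0.74, -0.74, -0.74, -0.74, -0.74, -0.74, -0.74, -0.74, -0.74])

```text
time: 18.1
tool_pos: [0.5676, 0.0288, 0.0578]
tool_rot: [-3.14, 0.86, 1.668]
contact_force: [0.5, 0.1, 0.7]
opening: 0.0799
```

```bash
python3 - <<'E'
from h import *
view("");s=read_camera("scene"); estpanel(s,1.56)
o=robot.observe(); p=o["tool_pos"]; Rc=R.from_euler("xyz",o["tool_rot"])
rows([(p-.1*bx,Rc,4),(p-.1*bx+.15*Z,tool(0)[0],8)])
E
```

```text
t 18.1 pos [0.5676 0.0288 0.0578] rot [-3.14   0.86   1.668] g 0.0799 F [0.46 0.05 0.69] q [ 0.33  0.82  1.55 -0.9   1.22 -0.81]
panel tilt,shift [1.587 0.   ] iou 0.918 px [253. 234.] 0.74
[0.0163, 0.0, -0.0189] [0.0, 0.0, 0.0]
[0.0163, 0.0, -0.0189] [0.0, 0.0, 0.0]
[0.0163, 0.0, -0.0189] [0.0, 0.0, 0.0]
[0.0163, 0.0, -0.0189] [0.0, 0.0, 0.0]
[-0.0142, -0.0, -0.0122] [0.0, 0.1075, 0.0]
[-0.0128, 0.0, -0.0137] [0.0, 0.1075, 0.0]
[-0.0113, 0.0, -0.015] [0.0, 0.1075, 0.0]
[-0.0096, 0.0, -0.0161] [0.0, 0.1075, 0.0]
[-0.0078, 0.0, -0.017] [0.0, 0.1075, 0.0]
[-0.0059, 0.0, -0.0178] [0.0, 0.1075, 0.0]
[-0.004, 0.0, -0.0183] [0.0, 0.1075, 0.0]
[-0.002, 0.0, -0.0186] [0.0, 0.1075, 0.0]
```

Call:
carry_out(translation=[[0.016, 0, -0.019], [0.016, 0, -0.019], [0.016, 0, -0.019], [0.016, 0, -0.019], [0.016, 0, -0.019]], turn=[[0, 0, 0], [0, 0, 0], [0, 0, 0], [0, 0, 0], [0, 0, 0]], gripper=[-0.74, -0.74, -0.74, -0.74, -0.74])

```text
time: 18.7
tool_pos: [0.5559, 0.1536, 0.0602]
tool_rot: [3.141, 0.86, 1.666]
contact_force: [0.5, -0.1, 0.8]
opening: 0.0797
```

```bash
python3 - <<'E'
from h import *
view("");s=read_camera("scene"); t=read_camera("top");estpanel(s,1.57);estpanel(t,1.57)
o=robot.observe(); p=o["tool_pos"]
bb=np.array([np.cos(-1.488),np.sin(-1.488),0]); D=R.from_euler("xyz",[np.pi,0,-1.488+np.pi/2])
E=PIV-.23*bx; A=E-.045*bb; A[2]=.055; print("end",E,"start push",A)
up=A.copy(); up[2]=.20
rows([(np.r_[p[:2],.2],tool(0)[0],7),(up,D,12),(A,D,5)])
E
```

```text
t 18.7 pos [0.5559 0.1536 0.0602] rot [3.141 0.86  1.666] g 0.0797 F [ 0.54 -0.09  0.8 ] q [ 0.52  0.89  1.37 -0.78  1.4  -0.8 ]
panel tilt,shift [ 1.585 -0.004] iou 0.949 px [258. 231.] 0.92
panel tilt,shift [1.633 0.002] iou 0.954 px [275. 177.] 0.89
end [0.56300053 0.07994546 0.06      ] start push [0.55927895 0.1247913  0.055     ]
[-0.0152, 0.0, -0.0131] [0.0001, 0.1229, 0.0002]
[-0.0135, 0.0, -0.0148] [0.0001, 0.1229, 0.0002]
[-0.0115, 0.0, -0.0164] [0.0001, 0.1229, 0.0002]
[-0.0094, 0.0, -0.0176] [0.0001, 0.1229, 0.0002]
[-0.0072, 0.0, -0.0187] [0.0001, 0.1229, 0.0002]
[-0.0049, 0.0, -0.0194] [0.0001, 0.1229, 0.0002]
[-0.0025, 0.0, -0.0199] [0.0001, 0.1229, 0.0002]
[-0.0023, 0.0001, -0.0] [-0.0, -0.0, 0.132]
[-0.0023, 0.0004, -0.0] [-0.0, -0.0, 0.132]
[-0.0023, 0.0007, -0.0] [-0.0, -0.0, 0.132]
[-0.0021, 0.001, -0.0] [-0.0, -0.0, 0.132]
[-0.002, 0.0012, -0.0] [-0.0, -0.0, 0.132]
[-0.0018, 0.0015, -0.0] [-0.0, -0.0, 0.132]
[-0.0016, 0.0017, -0.0] [-0.0, -0.0, 0.132]
[-0.0014, 0.0019, -0.0] [-0.0, -0.0, 0.132]
[-0.0011, 0.0021, 0.0] [-0.0, -0.0, 0.132]
[-0.0008, 0.0022, 0.0] [-0.0, -0.0, 0.132]
[-0.0005, 0.0023, 0.0] [-0.0, -0.0, 0.132]
[-0.0002, 0.0023, 0.0] [-0.0, -0.0, 0.132]
[0.0, -0.0, 0.029] [-0.0, 0.0, -0.0]
[0.0, -0.0, 0.029] [-0.0, 0.0, -0.0]
[0.0, -0.0, 0.029] [-0.0, 0.0, -0.0]
[0.0, -0.0, 0.029] [-0.0, 0.0, -0.0]
[0.0, -0.0, 0.029] [-0.0, 0.0, -0.0]
```

Call:
carry_out(translation=[[-0.015, 0, -0.013], [-0.0135, 0, -0.015], [-0.0115, 0, -0.0165], [-0.0095, 0, -0.0175], [-0.007, 0, -0.0185], [-0.005, 0, -0.0195], [-0.0025, 0, -0.02]], turn=[[0, 0.123, 0], [0, 0.123, 0], [0, 0.123, 0], [0, 0.123, 0], [0, 0.123, 0], [0, 0.123, 0], [0, 0.122, 0]], gripper=[-0.7, -0.6, -0.5, -0.4, -0.3, -0.2, -0.09])

```text
time: 19.6
tool_pos: [0.5559, 0.1513, 0.2017]
tool_rot: [3.139, -0.004, 1.666]
contact_force: [-1.2, -0.3, -0.3]
opening: 0.0515
```

Call:
carry_out(translation=[[0, 0, 0], [0, 0, 0], [0, 0, 0], [0, 0, 0], [0, 0, 0], [0, 0, 0], [0, 0, 0], [0, 0, 0], [0, 0, 0], [0, 0, 0]], turn=[[0, 0, 0.14], [0, 0, 0.14], [0, 0, 0.14], [0, 0, 0.14], [0, 0, 0.14], [0, 0, 0.14], [0, 0, 0.14], [0, 0, 0.14], [0, 0, 0.14], [0, 0, 0.14]], gripper=[-0.09, -0.09, -0.09, -0.09, -0.09, -0.09, -0.09, -0.09, -0.09, -0.09])

```text
time: 20.6
tool_pos: [0.5555, 0.1511, 0.1998]
tool_rot: [3.141, 0.001, 0.259]
contact_force: [-0.6, 0.5, -0.2]
opening: 0.0502
```

Call:
carry_out(translation=[[0, 0, 0], [0, 0, 0], [0, 0, 0]], turn=[[0, 0, 0.14], [0, 0, 0.045], [0, 0, 0]], gripper=[-0.09, -0.09, -0.09])

```text
time: 20.9
tool_pos: [0.5556, 0.1513, 0.1998]
tool_rot: [3.141, 0.0, 0.08]
contact_force: [-0.0, -0.5, -0.7]
opening: 0.0497
```

```bash
python3 - <<'E'
from h import *
view("")
bb=np.array([np.cos(-1.488),np.sin(-1.488),0]); D=R.from_euler("xyz",[np.pi,0,-1.488+np.pi/2])
E=PIV-.23*bx; A=E-.045*bb; A[2]=.055; print("end",E,"start push",A)
rows([(np.r_[A[:2],.2],D,2),(A,D,5)])
E
```

```text
t 20.9 pos [0.5556 0.1513 0.1998] rot [3.141 0.    0.08 ] g 0.0497 F [-0.01 -0.46 -0.73] q [ 0.13  0.46  1.42 -0.    1.26  0.05]
end [0.56300053 0.07994546 0.06      ] start push [0.55927895 0.1247913  0.055     ]
[0.0008, 0.0133, -0.0001] [0.0003, 0.0002, -0.0014]
[0.0008, 0.0133, -0.0001] [0.0003, 0.0002, -0.0014]
[-0.0, -0.0, 0.029] [-0.0, -0.0, -0.0]
[-0.0, -0.0, 0.029] [-0.0, -0.0, -0.0]
[-0.0, -0.0, 0.029] [-0.0, -0.0, -0.0]
[-0.0, -0.0, 0.029] [-0.0, -0.0, -0.0]
[-0.0, -0.0, 0.029] [-0.0, -0.0, -0.0]
```

Call:
carry_out(translation=[[0, 0, 0.03], [0, 0, 0.03], [0, 0, 0.03], [0, 0, 0.03], [0, 0, 0.022], [0.002, 0.015, 0], [0, 0.015, 0], [0, 0.01, 0], [0, 0.006, 0], [0, 0.004, 0]], turn=[[0, 0, 0], [0, 0, 0], [0, 0, 0], [0, 0, 0], [0, 0, 0], [0, 0, 0], [0, 0, 0], [0, 0, 0], [0, 0, 0], [0, 0, 0]], gripper=[-0.09, -0.09, -0.09, -0.09, -0.09, -0.09, -0.09, -0.09, -0.09, -0.09])

```text
time: 21.9
tool_pos: [0.5626, 0.1019, 0.059]
tool_rot: [3.142, -0.002, 0.081]
contact_force: [0.3, -0.5, 0.4]
opening: 0.0502
```

Call:
carry_out(translation=[[0, 0.004, 0], [0, 0.004, 0], [0, 0.004, 0], [0, 0.004, 0], [0, 0.004, 0], [0, 0.004, 0], [0, 0.004, 0], [0, 0.004, 0], [0, 0.004, 0]], turn=[[0, 0, 0], [0, 0, 0], [0, 0, 0], [0, 0, 0], [0, 0, 0], [0, 0, 0], [0, 0, 0], [0, 0, 0], [0, 0, 0]], gripper=[-0.09, -0.09, -0.09, -0.09, -0.09, -0.09, -0.09, -0.09, -0.09])

```text
time: 22.8
tool_pos: [0.5649, 0.067, 0.058]
tool_rot: [-3.141, -0.0, 0.082]
contact_force: [-0.4, 4.1, 2.0]
opening: 0.0498
```

```bash
python3 - <<'E'
from h import *
view(""); s=read_camera("scene"); t=read_camera("top");estpanel(s,1.57,.02);estpanel(t,1.57,.02)
save(np.hstack([cv2.resize(t["img"][125:225,240:340],None,fx=4,fy=4,interpolation=cv2.INTER_CUBIC),cv2.resize(s["img"][185:285,190:290],None,fx=4,fy=4,interpolation=cv2.INTER_CUBIC)]),"p4.png")
E
```

```text
t 22.8 pos [0.5649 0.067  0.058 ] rot [-3.141 -0.     0.082] g 0.0498 F [-0.36  4.09  1.96] q [-0.02  0.6   1.61  0.    0.93 -0.1 ]
panel tilt,shift [1.579 0.022] iou 0.94 px [250. 232.] 0.87
panel tilt,shift [2.419 0.029] iou 0.777 px [296. 174.] 0.88
```

View pics/p4.png

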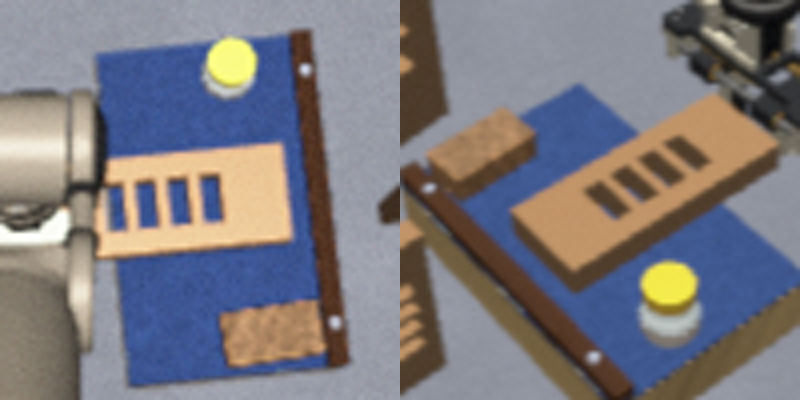

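The panel lies flat and slides squarely, with its foot edge at (288,195) in the top crop and about 22 mm still to go. The push force is about 4 N.

Call:
carry_out(translation=[[0, 0.004, 0], [0, 0.004, 0], [0, 0.004, 0], [0, 0.004, 0], [0, 0.002, 0], [0, 0.001, 0]], turn=[[0, 0, 0], [0, 0, 0], [0, 0, 0], [0, 0, 0], [0, 0, 0], [0, 0, 0]], gripper=[-0.09, -0.09, -0.09, -0.09, -0.09, -0.09])

```text
time: 23.6
tool_pos: [0.5664, 0.0478, 0.0577]
tool_rot: [-3.142, 0.0, 0.082]
contact_force: [0.8, 1.0, -1.4]
opening: 0.0498
```

Call:
carry_out(translation=[[0, 0.001, 0], [0, 0.001, 0], [0, 0.001, 0]], turn=[[0, 0, 0], [0, 0, 0], [0, 0, 0]], gripper=[-0.09, -0.09, -0.09])

```text
time: 23.9
tool_pos: [0.5667, 0.0452, 0.0579]
tool_rot: [-3.141, -0.0, 0.082]
contact_force: [1.2, 1.9, -1.3]
opening: 0.0501
```

Next come single-millimetre rows until the force jumps at the stop.

Call:
carry_out(translation=[[0, 0.001, 0], [0, 0.001, 0], [0, 0.001, 0]], turn=[[0, 0, 0], [0, 0, 0], [0, 0, 0]], gripper=[-0.09, -0.09, -0.09])

```text
time: 24.2
tool_pos: [0.5667, 0.0439, 0.0579]
tool_rot: [-3.139, 0.0, 0.082]
contact_force: [-1.7, 13.7, 0.6]
opening: 0.0498
```

Call:
carry_out(translation=[[0, 0.001, 0], [0, 0.001, 0]], turn=[[0, 0, 0], [0, 0, 0]], gripper=[-0.09, -0.09])

```text
time: 24.4
tool_pos: [0.5665, 0.0438, 0.0579]
tool_rot: [-3.136, 0.0, 0.082]
contact_force: [-1.5, 22.0, 2.0]
opening: 0.05
```

The force rose to 22 N and the tool stopped advancing, so the foot is seated on the stop. I'll back off and verify.

Call:
carry_out(translation=[[0, -0.006, 0], [0, -0.02, 0], [0, -0.04, 0], [0, -0.04, 0], [0, 0, -0.04], [0, 0, -0.04], [0, 0, -0.04], [0, -0.04, 0], [0, -0.04, 0], [0, -0.04, 0]], turn=[[0, 0, 0], [0, 0, 0], [0, 0, 0], [0, 0, 0], [0, 0, 0], [0, 0, 0], [0, 0, 0], [0, 0, 0], [0, 0, 0], [0, 0, 0]], gripper=[-0.09, -0.09, -0.09, -0.09, -0.09, -0.09, -0.09, -0.09, -0.09, -0.09])

```text
time: 25.4
tool_pos: [0.549, 0.2661, 0.1788]
tool_rot: [3.141, -0.002, 0.081]
contact_force: [-0.0, -0.5, -0.0]
opening: 0.0502
```

```bash
python3 - <<'E'
from h import *
view(""); s=read_camera("scene"); t=read_camera("top");estpanel(s,1.57,.045);estpanel(t,1.57,.045)
b=[.5721,-.1142,-1.4884]; c,si=np.cos(b[2]),np.sin(b[2])
im=t["img"].copy()
r=max(nets.regions_of(t,"panel"),key=lambda d:d["score"]-abs(d["pixel"][0]-295)/50)["region"].astype(np.uint8)
r=cv2.morphologyEx(r,cv2.MORPH_CLOSE,np.ones((9,9)))
cs,_=cv2.findContours(r,cv2.RETR_EXTERNAL,cv2.CHAIN_APPROX_NONE); k=max(cs,key=cv2.contourArea)[:,0]
q=cv2.boxPoints(cv2.minAreaRect(k))
for u in q:
    w=onz(t,u,.09)[:2]-b[:2]; print("corner board", np.round([c*w[0]+si*w[1],-si*w[0]+c*w[1]],4), "(stop face x=.0825)")
for nm,h in(("cork_block",0.06),("wax_jar",.06),("glue_bottle",0)):
    for n,p in(("top",t),("scene",s)): print(nm,n,[np.round(onz(p,d["pixel"],h)[:2],3).tolist() for d in nets.tip_of(p,nm)[:1]])
save(np.hstack([cv2.resize(t["img"][125:225,240:340],None,fx=4,fy=4,interpolation=cv2.INTER_CUBIC),cv2.resize(s["img"][185:285,190:290],None,fx=4,fy=4,interpolation=cv2.INTER_CUBIC)]),"p5.png")
E
```

```text
t 25.4 pos [0.549  0.2661 0.1788] rot [ 3.141e+00 -2.000e-03  8.100e-02] g 0.0502 F [-0.01 -0.49 -0.02] q [ 0.33  0.53  1.35 -0.    1.25  0.25]
panel tilt,shift [1.552 0.045] iou 0.947 px [246. 236.] 0.57
panel tilt,shift [1.745 0.052] iou 0.934 px [287. 174.] 0.6
corner board [-0.143   0.0551] (stop face x=.0825)
corner board [0.083  0.0513] (stop face x=.0825)
corner board [ 0.0796 -0.0461] (stop face x=.0825)
corner board [-0.1446 -0.0424] (stop face x=.0825)
cork_block top [[0.452, -0.16]]
cork_block scene [[0.437, -0.16]]
wax_jar top [[0.7, -0.128]]
wax_jar scene [[0.706, -0.12]]
glue_bottle top [[0.509, -0.41]]
glue_bottle scene [[0.512, 0.082]]
```

View pics/p5.png

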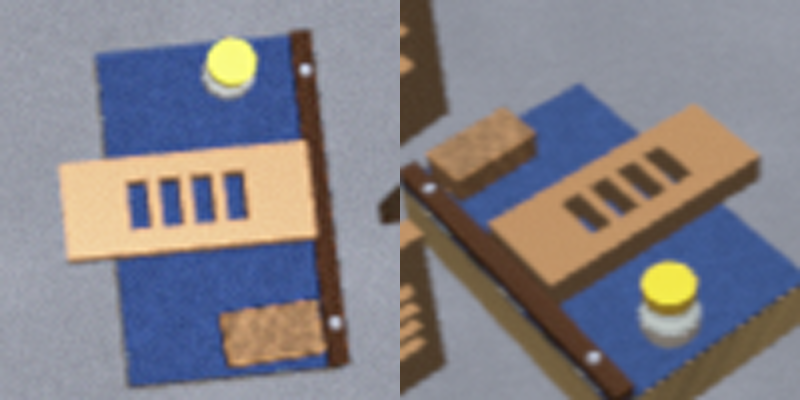

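The panel lies flat with its foot flush along the stop (top crop, edge from (308,140) to (317,238)), square, and no gap visible. The cork and jar sit where they were in the earlier crops. The hand is clear, so I'll hand in.

```bash
python3 -c "
from h import *
print(robot.hand_in())"
```

```text
the job is handed in; nothing more can be done
None
```

The panel is lying flat on the board with its foot against the stop strip, and I handed the job in at about 25 s of the 72 s allowed; no verdict is reported.

**What I did:** I straddled the panel's top loosely with the open fingers and tipped it away from the stop. I supported it on the lower finger all the way down. Then I pushed it by its end with two spread fingers until it met the stop.

**Last checks:**
- **Seating:** the push force rose to 22 N and the tool stopped advancing, which fits the foot being on the stop. The highest reading during the push was 22 N.
- **Position:** the foot corners measured 0.080 and 0.083 m along the board, against 0.0825 m for the stop face. The panel was square within about 0.03 rad, with no visible gap.
- **Flatness:** the scene camera put the tilt at 1.55 rad, which is flat to within 0.02 rad.
- **Hand:** clear of everything, with about zero contact force.

**Readings that disagreed:**
- **Tilt:** the top camera gave 1.75 rad, but that view barely shows tilt on a lying panel.
- **Cork block:** one network reading in the scene picture was about 16 mm off its first value. The top-view reading moved only 4 mm, and the pictures show the block unmoved.
- **Glue bottle:** one scene reading landed at an impossible spot. The top view shows the bottle within 7 mm of where it started.

I did not re-measure the pencil cup, mallet, beech block or brush at the end; the hand never went near them.

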